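# Select filter 5 and open the photometer's shutter

### The arm

A 6-joint arm with a two-finger parallel gripper is mounted at the origin on the work surface. World frame = base frame: x ahead of the robot, y to its left, z up, the work surface at z = 0. Lengths are in m, angles in rad, forces in N, time in s.
With the tool pointing down it reaches from about 0.35 to 0.975 m from the base axis. Payload 7.1 kg.
Tool frame: the origin (TCP) lies midway between the tips of the shut fingers; the grasp point (between the pads) lies 19 mm behind it; z points along the fingers, y is the line along which they close (so a half turn about z gives the same grasp; the last joint's range is limited). The gripper opens to 88 mm and grips with 3 to 60 N. Pads are 20 mm wide; open, the fingers measure 115 mm over their backs; the gripper's body (75 mm by 178 mm) begins 61 mm behind the grasp point.
Start: joints at [-1.231, 0.423, 1.63, -0, 1.089, -0.019], TCP at [0.219, -0.585, 0.223] pointing down, gripper open.
Joint ranges: [-3, 3], [-0.9, 2.11], [0.09, 2.58], [-1.31, 4.45], [0.11, 2.69], [-2.54, 2.54]. Speed limits (rad/s): [2.39, 2.39, 3.01, 3.14, 3.14, 3.14].

### API

Orientations are given as a rotation vector (axis times angle).
In Python, from workcell import telemetry, get_image, camera_model, order gives the robot as it stands. The module is installed in compiled form; this text tells all that it offers.
- The arm moves only by the tool jog_arm, never from a script. Its argument "motion" is a list of rows, each an object of numbers: "x", "y", "z": the shift along the tool's x, y, z as a fraction of full scale; "turn": the turn about the tool's z as a fraction of full scale; "jaw": the gripper's target within -1 to 1 (fully open at 1, half-way at 0, shut at -1). In form: [{"x": .., "y": .., "z": .., "turn": .., "jaw": ..}, ...]. A call has 1 to 5 rows; each row is the pose to reach, as a shift and turn from the pose commanded when the call began, along the tool's axes at that moment, turning the shorter way round; what a row does not reach only later rows make up. Full scale, the value 1, is 0.2 m for a shift and pi rad for a turn. A row lasts 1/12 s, in which the tool goes at most 41.7 mm and 7.16 degrees, less where a joint would pass 70% of its speed; a pose out of reach is approached as far as the arm can. A call with a number of a shift or a turn outside -1 to 1 is refused whole. A call with a gripper value outside its range is refused whole. The fingers move at their own pace and stop on an object; the grip force is fixed at half the most. Time passes only in rows, so rows that repeat a pose let the fingers close. It gives the time, the measured TCP pose, the force, the opening and the grip force at its end, in the units of the state.
- telemetry.observe(): the state, without advancing time (a new reading comes with each control period).
- get_image(name): name is "scene" or "side" or "wrist"; returns (picture, depth): 480x640x3 uint8, blue, green, red; 480x640 float32, m along the optical axis (not along the pixel's ray), 0 where there is no reading.
- camera_model(name): a dict with "fx", "fy", "cx", "cy" (pixels), "R" (3x3) and "t" (3): a world point X has camera coordinates R X + t. Camera axes: x right, y down, z forward; pixel columns grow to the right and rows downward; lengths in m; the calibration is good to about 2 mm. A picture is of the moment at which its call begins: read the wrist's pose just before it. camera_model takes no time and is no camera call; for the wrist camera it gives the pose at the moment of the call.
- order.finish_job(): hands the job in; it is judged then, once.
The state is a dict: "time": time; "qpos": joint angles; "joint_velocities": joint speeds; "effort": joint torques, N m; "position": TCP position; "orientation": TCP orientation; "force": force on the tool from outside, world axes, zero at the start; "torque": the same for the moment, N m; "grip_width": opening from 0.0 (shut) to 1.0 (fully open); "finger_force": force on a finger pad.
Only numpy, scipy, OpenCV 4.12 (cv2) and the standard library are available. Lean on these libraries where they do the work, as an engineer would, in place of code of your own. Each camera call takes 0.05 s, during which the arm holds its last target. There are 200 camera calls.

### The job

Get the bench photometer ready for a reading: turn the knob of its filter drum until the number 5 stands in the middle of the small window, and only then push the post on the free end of the long shutter lever round until the lever rests against its stop. Leave the drum on 5 and do not disturb the other things on the bench or on the instrument.

Things in the scene. Friction and masses are not known exactly. Their poses are not given: they have to be found in the camera images.
- photometer: the fixed off-white photometer: housing 240 (x) x 320 (y), its flat top 75 above the bench; origin at the centre of its underside, z up, its +y side is the left one seen from the robot at yaw 0. On its top: a square dial turret 120 x 120, its flat cover 100 above the bench, its centre (the knob's axis) at (50, -95) in this frame; a low black lid 50 x 40 x 14 at (85, 130); the lever; the lever's stop, a steel block 12 (x) x 22 (y) x 16 high at (-100, 5).
- dial_knob (a point): the centre of the drum's black grip bar, on the vertical turning axis, 126 above the bench. The bar is 46 long (along this point's y axis), 14 wide (along its x axis) and 30 high, from 10 to 40 above the turret's cover, on a thin shaft of 12 diameter; it turns with the drum and has no end marked.
- dial_window (a point): the centre of the 28 (x) x 26 (y) window in the turret's cover, level with the cover's top, 42 from the knob's axis towards the photometer's +x (the side away from the robot). One black numeral of the drum, 20 high and 12 wide, shows in it; it reads upright for someone who looks from the +x side towards the robot. Short black marks left and right of the window show its middle.
- filter_drum (a joint): angle of the drum and knob, rad, growing as the knob is turned clockwise seen from above. The white drum carries the numbers 1 to 8 at 0.785 rad (45 degrees) steps: number n is centred in the window at (n - 1) x 0.785, so 5 at 3.142. End stops at 0 and 5.50. No detents: it stays where it is left, with about 0.06 N m of friction. At the start it is between 0.1 and 1.7 (about 1 to 3 showing); at 0 the grip bar lies along the photometer's y axis.
- shutter_lever (a joint): angle of the lever, rad, growing as it swings clockwise seen from above; 0 is parked, 1.047 is against its stop (it can go no further). At the start between 0 and 0.3. At angle a it points from the pin in the direction -(30 degrees + a) from the photometer's +x axis, so at its stop it points to the photometer's -y. It stays where it is left; about 1 N at the post moves it. The lever is a steel strip 18 wide, 6 thick, its upper face 12 above the photometer's top.
- lever_post (a point): the middle of the upright round black post on the lever's free end, 107 above the bench: 16 diameter, 38 high (its top is 125 above the bench), 160 from the pin's axis
- lever_pin (a point): the top of the fixed pin about which the lever pivots (vertical axis), at (-85, 130) in the photometer's frame, 93 above the bench
- reagent_bottle: bystander: brown glass bottle with white cap, 60 diameter, 130 high, on the bench left of the photometer; origin at the centre of its underside
- beaker: bystander: glass beaker, 68 diameter, 85 high, on the bench beyond the photometer; origin at the centre of its underside
- dish: bystander: shallow white dish, 90 diameter, 15 high, on the bench right of the photometer; origin at the centre of its underside
- vial: bystander: small capped glass vial, 22 diameter, 34 high, standing on the photometer's top at its near right corner; origin at the centre of its underside
- cell_case: bystander: flat black case 70 x 45 x 28, on the bench left of the photometer; origin at the centre of its underside
- spatula: bystander: slim steel laboratory spatula 170 long, 12 wide, lying on the bench to the left; origin at its underside, mid-length

How it is judged:
By the outcome, as a careful person would: the job done as asked, in the order asked, and still so for the second after the job is handed in, with the robot touching nothing.
It also fails if it takes over 67 s, if anything falls off the work surface, if the arm or the gripper's body presses on something with over 40 N, if the wrist force passes 120 N, or if a joint passes its speed limit or range.

## Working session

There is one attempt and no reset: what is moved stays moved. The work goes in short steps, Python scripts to look and compute and a tool call to move; the robot and the scene stay as the last step left them, time stands still between calls to the robot, and variables do not carry over. Pictures are saved under pics/ and viewed, at most 10 in all, crops included, and the job is handed in when it is done.

Besides the shell and the picture viewer there is one more tool, called after "Emit:" in YAML: its name, and indented under it one key for each argument. jog_arm: Moves the arm, as the interface text tells. Shift numbers are shares of 0.2 m and turn numbers shares of pi rad, none past 1 either way. Its arguments: {"type":"object","properties":{"motion":{"type":"array"}},"required":["motion"]}

```bash
mkdir -p pics; cat > h.py <<'E'
import numpy as np, cv2
from workcell import telemetry, get_image, camera_model, order
def pt(m,u,v,d):
    c=np.array([(u-m["cx"])/m["fx"]*d,(v-m["cy"])/m["fy"]*d,d]); return np.array(m["R"]).T@(c-np.array(m["t"]))
def ray(m,u,v,z):
    R=np.array(m["R"]);o=-R.T@np.array(m["t"]);r=R.T@np.array([(u-m["cx"])/m["fx"],(v-m["cy"])/m["fy"],1]); return o+r*(z-o[2])/r[2]
def grab(n,tag):
    m=camera_model(n);p,d=get_image(n);cv2.imwrite(f"pics/{tag}.png",p);np.savez(f"pics/{tag}.npz",p=p,d=d,**m);return m,p,d
def load(tag):
    f=np.load(f"pics/{tag}.npz");return f,f["p"],f["d"]
E
python3 - <<'E'
from h import *
s=telemetry.observe();print(s)
for n in("scene","side"): 
    m,p,d=grab(n,n+"0");R=np.array(m["R"]);print(n,-R.T@np.array(m["t"]),R[2])
a=[load(n)[1] for n in("scene0","side0")]
cv2.imwrite("pics/both.png",cv2.resize(np.vstack(a),(400,600)))
E
```

```text
{'time': 0.0, 'qpos': array([-1.23099561e+00,  4.23816501e-01,  1.63071418e+00, -3.86335043e-06,
        1.08858978e+00, -1.89774746e-02]), 'joint_velocities': array([ 1.54055668e-03,  2.44538714e-03,  1.52648398e-05, -1.48263923e-03,
       -1.18673051e-03, -2.29253179e-04]), 'effort': array([-2.24984688e-03, -5.44630909e+01, -2.73666430e+01,  6.41342998e-02,
        2.27417483e-02, -7.80789492e-05]), 'position': array([ 0.21930319, -0.58465406,  0.22190739]), 'orientation': array([-3.08969516e+00, -5.60283443e-01,  3.88437819e-04]), 'force': array([-0.25356639, -0.84572975, -0.65557765]), 'torque': array([-0.04584286, -0.03320791, -0.00841622]), 'finger_force': 0.0, 'grip_width': 1.00265901735905}
scene [1.32125258 0.48423801 1.07007465] [-0.57040729 -0.28006589 -0.77213899]
side [ 0.51992598 -0.78558072  0.73417992] [ 0.05694672  0.82971659 -0.55527241]
```

View pics/scene0.png

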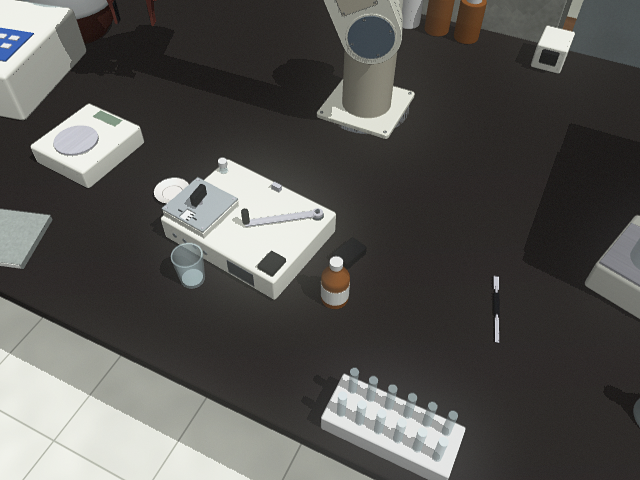

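View pics/side0.png

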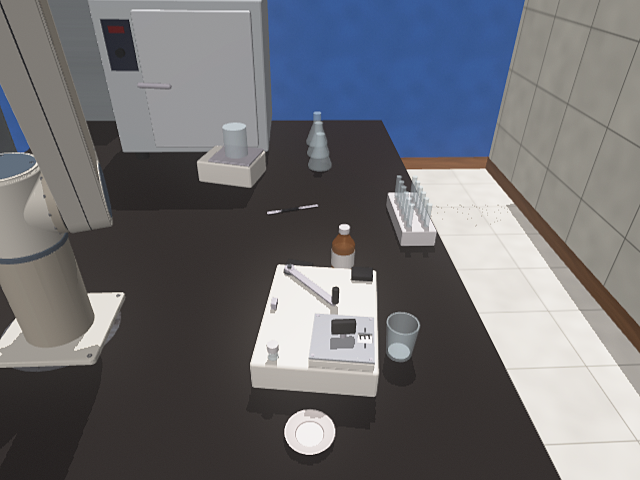

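Scene: photometer centred near (248,225), grip bar at (199,193), lever post (245,215), pin (318,213), stop (277,187), vial (223,165). Side: knob (344,326), post (335,296), pin (289,270). Next I fit the housing top from depth.

```bash
cat > fit.py <<'E'
from h import *
for tag,box in(("scene0",(140,350,150,300)),("side0",(240,390,255,400))):
    m,p,d=load(tag);u,v=np.meshgrid(np.arange(640),np.arange(480));ok=(d>0)&(u>box[0])&(u<box[1])&(v>box[2])&(v<box[3])
    P=np.stack([(u-m["cx"])/m["fx"]*d,(v-m["cy"])/m["fy"]*d,d],-1)-m["t"];P=P@m["R"]
    z=P[...,2]
    t=ok&(z>.069)&(z<.081); c=cv2.minAreaRect((P[t][:,:2]*1000).astype(np.float32));print(tag,"top",c)
    t=ok&(z>.096)&(z<.104)&(p.max(-1)>120); c=cv2.minAreaRect((P[t][:,:2]*1000).astype(np.float32));print("turret",c)
    t=ok&(z>.108)&(z<.145)&(p.max(-1)<70); n,l,st,ce=cv2.connectedComponentsWithStats(t.astype(np.uint8))
    for i in range(1,n):
        if st[i,4]>15:
            q=P[l==i];print("dark",ce[i],st[i,4],q.mean(0),q.min(0),q.max(0),"top",q[q[:,2]>q[:,2].max()-.003].mean(0))
E
python3 fit.py
```

```text
scene0 top ((621.7117919921875, 7.079132080078125), (447.7228088378906, 323.5672607421875), 82.28377532958984)
turret ((595.4873657226562, 8.1641845703125), (435.0020751953125, 197.28231811523438), 81.71615600585938)
dark [197.84444444 194.85777778] 225 [ 0.61307332 -0.14737194  0.13149058] [ 0.58608371 -0.15782152  0.11258022] [ 0.63457522 -0.14096503  0.14330538] top [ 0.61240912 -0.14888373  0.14174878]
side0 top ((582.3694458007812, -51.5428466796875), (323.1435852050781, 263.0492858886719), 82.01294708251953)
turret ((568.7261962890625, -144.8114013671875), (123.70048522949219, 196.59132385253906), 81.55056762695312)
dark [335.47916667 291.875     ] 48 [ 0.60176018 -0.04018557  0.11749627] [ 0.59638196 -0.04488975  0.10810959] [ 0.60730563 -0.02923486  0.12462544] top [ 0.60263333 -0.03690983  0.12325712]
dark [343.43984962 327.40977444] 266 [ 0.60675928 -0.155627    0.1270164 ] [ 0.58486027 -0.15926529  0.11203016] [ 0.6291344  -0.14413701  0.13973818] top [ 0.60817866 -0.15155234  0.13790739]
```

```bash
cat > plan.py <<'E'
import numpy as np
def yaw(rv):
    from scipy.spatial.transform import Rotation as R
    x=R.from_rotvec(rv).as_matrix()[:,0];return np.arctan2(x[1],x[0])
def calls(p,psi,steps):
    """steps: list of (target xyz or None, yaw); prints each call's x,y,z,turn fractions from the pose then commanded"""
    for q,a in steps:
        d=np.array(q)-p;c,s=np.cos(psi),np.sin(psi)
        t=-(a-psi);print(np.round(np.array([d[0]*c+d[1]*s,d[0]*s-d[1]*c,-d[2]])/.2,3),"turn",round(t/np.pi,3),"rows",max(np.linalg.norm(d)/.0417,abs(t)/np.radians(7.16)))
        p,psi=np.array(q),a
E
python3 - <<'E'
from h import *
from plan import *
for tag,box in(("scene0",(180,215,175,215)),("side0",(325,365,312,340))):
    m,p,d=load(tag);u,v=np.meshgrid(np.arange(640),np.arange(480));ok=(d>0)&(u>box[0])&(u<box[1])&(v>box[2])&(v<box[3])
    P=(np.stack([(u-m["cx"])/m["fx"]*d,(v-m["cy"])/m["fy"]*d,d],-1)-m["t"])@m["R"]
    t=ok&(P[...,2]>.115)&(P[...,2]<.145)&(p.max(-1)<80);q=(P[t][:,:2]*1000).astype(np.float32);print(tag,len(q),cv2.minAreaRect(q))
s,S=load("scene0"),load("side0")
def tri(a,b):
    A=[];
    for (f,_,_),(u,v) in((s,a),(S,b)):
        K=np.array([[f["fx"],0,f["cx"]],[0,f["fy"],f["cy"]],[0,0,1]]);A.append(K@np.c_[f["R"],f["t"]])
    X=cv2.triangulatePoints(A[0],A[1],np.array(a,float),np.array(b,float));return (X[:3]/X[3]).ravel()
for n,z,a,b in(("pin",.093,(318,212),(289,269)),("posttop",.125,(245,210),(335.5,289))): print(n,ray(s[0],*a,z),ray(S[0],*b,z),tri(a,b))
print(yaw([-3.0897,-.5603,.0004]))
calls(np.array([.219,-.585,.222]),.3587,[((.34,-.44,.27),.98),((.44,-.32,.30),1.6),((.53,-.22,.3),2.2),((.61,-.15,.3),2.8),((.61,-.15,.3),3.14)])
cv2.imwrite("pics/c.png",np.hstack([cv2.resize(s[1][170:240,150:260],None,fx=5,fy=5,interpolation=2)[:350],cv2.resize(S[1][310:380,310:390-20],None,fx=4,fy=5,interpolation=2)]))
E
```

```text
scene0 221 ((610.4912719726562, -148.81005859375), (16.510698318481445, 48.18321990966797), 87.63812255859375)
side0 289 ((606.8505859375, -150.96658325195312), (44.37127685546875, 15.522661209106445), 1.3938673734664917)
pin [0.51027784 0.09439798 0.093     ] [0.50465446 0.07592106 0.093     ] [0.50328907 0.09040233 0.08333497]
posttop [ 0.60131793 -0.03595093  0.125     ] [ 0.60158041 -0.03996127  0.125     ] [ 0.60089566 -0.03696325  0.12340364]
0.35878979858753324
[ 0.821 -0.466 -0.24 ] turn -0.198 rows 4.9717692474131345
[ 0.777  0.081 -0.15 ] turn -0.197 rows 4.961366382417744
[ 0.487  0.464 -0.   ] turn -0.191 rows 4.8013223055655585
[ 0.048  0.529 -0.   ] turn -0.191 rows 4.801322305565555
[ 0.  0. -0.] turn -0.108 rows 2.7207493064871517
```

View pics/c.png

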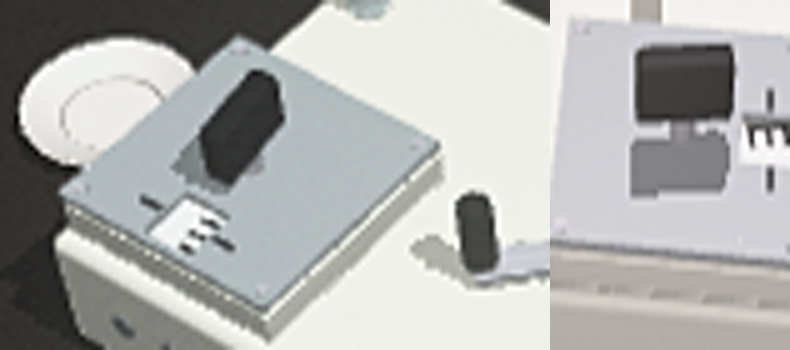

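The numeral 3 shows off-centre, and the bar lies along world x (drum about 1.45). Knob is at (0.609,-0.150), post at (0.601,-0.038). The pin-post distance comes out at 160 mm, as given. Moving above the knob.

Emit:
jog_arm:
  motion:
    - {"x": 0.82,"y": -0.466,"z": -0.24,"turn": -0.198,"jaw": 1}
    - {"x": 0.82,"y": -0.466,"z": -0.24,"turn": -0.198,"jaw": 1}
    - {"x": 0.82,"y": -0.466,"z": -0.24,"turn": -0.198,"jaw": 1}
    - {"x": 0.82,"y": -0.466,"z": -0.24,"turn": -0.198,"jaw": 1}
    - {"x": 0.82,"y": -0.466,"z": -0.24,"turn": -0.198,"jaw": 1}

```text
time: 0.52
position: [0.3418, -0.4378, 0.2712]
orientation: [-2.766, -1.489, -0.001]
force: [0.6, -0.2, -0.1]
grip_width: 1.0
finger_force: 0.0
```

Emit:
jog_arm:
  motion:
    - {"x": 0.777,"y": 0.081,"z": -0.15,"turn": -0.197,"jaw": 1}
    - {"x": 0.777,"y": 0.081,"z": -0.15,"turn": -0.197,"jaw": 1}
    - {"x": 0.777,"y": 0.081,"z": -0.15,"turn": -0.197,"jaw": 1}
    - {"x": 0.777,"y": 0.081,"z": -0.15,"turn": -0.197,"jaw": 1}
    - {"x": 0.777,"y": 0.081,"z": -0.15,"turn": -0.197,"jaw": 1}

```text
time: 0.93
position: [0.4436, -0.3164, 0.3019]
orientation: [2.176, 2.264, 0.003]
force: [-1.3, 0.4, 0.4]
grip_width: 0.995
finger_force: 0.0
```

Emit:
jog_arm:
  motion:
    - {"x": 0.487,"y": 0.464,"z": 0,"turn": -0.191,"jaw": 1}
    - {"x": 0.487,"y": 0.464,"z": 0,"turn": -0.191,"jaw": 1}
    - {"x": 0.487,"y": 0.464,"z": 0,"turn": -0.191,"jaw": 1}
    - {"x": 0.487,"y": 0.464,"z": 0,"turn": -0.191,"jaw": 1}
    - {"x": 0.487,"y": 0.464,"z": 0,"turn": -0.191,"jaw": 1}

```text
time: 1.35
position: [0.5319, -0.2175, 0.3002]
orientation: [-1.411, -2.806, -0.001]
force: [-0.1, -1.2, -0.5]
grip_width: 0.997
finger_force: 0.0
```

Emit:
jog_arm:
  motion:
    - {"x": 0.048,"y": 0.529,"z": 0,"turn": -0.191,"jaw": 1}
    - {"x": 0.048,"y": 0.529,"z": 0,"turn": -0.191,"jaw": 1}
    - {"x": 0.048,"y": 0.529,"z": 0,"turn": -0.191,"jaw": 1}
    - {"x": 0.048,"y": 0.529,"z": 0,"turn": -0.191,"jaw": 1}
    - {"x": 0.048,"y": 0.529,"z": 0,"turn": -0.191,"jaw": 1}

```text
time: 1.77
position: [0.6109, -0.1487, 0.2998]
orientation: [-0.521, -3.097, -0.0]
force: [0.4, 0.2, -0.1]
grip_width: 1.003
finger_force: 0.0
```

Emit:
jog_arm:
  motion:
    - {"x": 0,"y": 0,"z": 0,"turn": -0.108,"jaw": 1}
    - {"x": 0,"y": 0,"z": 0,"turn": -0.108,"jaw": 1}
    - {"x": 0,"y": 0,"z": 0,"turn": -0.108,"jaw": 1}
    - {"x": 0,"y": 0,"z": 0,"turn": -0.108,"jaw": 1}

```text
time: 2.1
position: [0.6098, -0.15, 0.3002]
orientation: [0.001, -3.141, -0.0]
force: [-0.1, -0.4, 0.1]
grip_width: 0.999
finger_force: 0.0
```

```bash
python3 - <<'E'
from h import *
from plan import *
s=telemetry.observe();print(s["position"],yaw(s["orientation"]),s["qpos"])
m,p,d=grab("wrist","w1");R=np.array(m["R"]);print(-R.T@np.array(m["t"]),R)
E
```

```text
[ 0.60983902 -0.1500212   0.30017818] -3.1408100462878683 [-2.60155533e-01  3.53283939e-01  1.54856210e+00 -1.21870329e-05
  1.24069686e+00 -1.83173040e+00]
[ 0.53862898 -0.14953321  0.46219934] [[-3.27309164e-04  9.99999946e-01  1.29803816e-06]
 [ 9.65227575e-01  3.15588526e-04  2.61410841e-01]
 [ 2.61410827e-01  8.68150661e-05 -9.65227627e-01]]
```

View pics/w1.png

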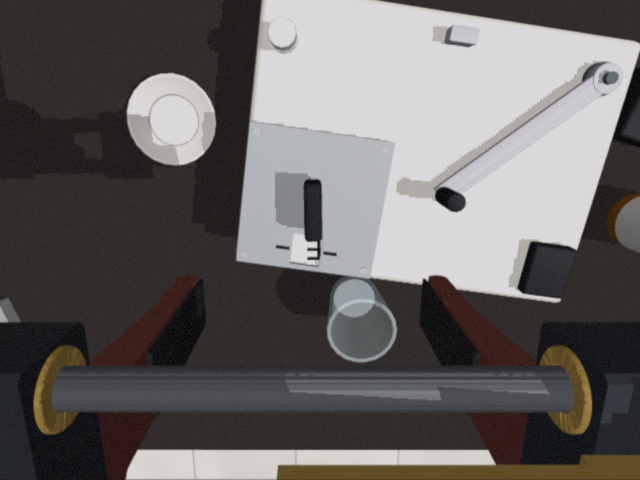

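The wrist view is clear: bar (313,210) nearly along x with its top at z 0.14, turret screws (257,132), (386,151), (244,255), (364,271), post (451,199), pin (609,77), and 3 showing slightly past the right mark.

```bash
python3 - <<'E'
from h import *
from plan import *
m,p,d=load("w1")
c=[ray(m,*x,.100)[:2] for x in((257,132),(386,151),(244,255),(364,271))];c=np.array(c);print(c.mean(0),c)
e=c[[1,3]].mean(0)-c[[0,2]].mean(0);f=c[[2,3]].mean(0)-c[[0,1]].mean(0);print("yaw",np.degrees(np.arctan2(e[1],e[0]))-90,np.degrees(np.arctan2(f[1],f[0])))
g=p.max(-1);M=np.zeros_like(g);M[165:262,290:335]=(g[165:262,290:335]<60)
M=cv2.morphologyEx(M,cv2.MORPH_OPEN,np.ones((7,7)))
k=max(cv2.findContours(M,0,1)[0],key=cv2.contourArea)[:,0]
q=np.array([ray(m,*x,.14)[:2]*1000 for x in k],np.float32);print("bar",cv2.minAreaRect(q))
for n,x,z in(("pin",(609,77),.093),("post",(457,202),.125),("vial",(283,30),.109)):print(n,ray(m,*x,z))
u,v=np.where(d[60:280,270:420]*0+1)
E
```

```text
[ 0.60910203 -0.14919139] [[ 0.54887269 -0.19478046]
 [ 0.56410763 -0.08869574]
 [ 0.65426481 -0.20973691]
 [ 0.669163   -0.10355245]]
yaw -8.079562791671378 -8.06318235509014
bar ((605.95947265625, -149.8089599609375), (46.66387176513672, 12.20457649230957), 0.2833091616630554)
pin [0.50582566 0.08972737 0.093     ]
post [ 0.60213085 -0.03477435  0.125     ]
vial [ 0.47405397 -0.17163711  0.109     ]
```

Emit:
jog_arm:
  motion:
    - {"x": 0.005,"y": 0.005,"z": 0.2,"turn": 0,"jaw": 1}
    - {"x": 0.005,"y": 0.005,"z": 0.4,"turn": 0,"jaw": 1}
    - {"x": 0.005,"y": 0.005,"z": 0.6,"turn": 0,"jaw": 1}
    - {"x": 0.005,"y": 0.005,"z": 0.8,"turn": 0,"jaw": 1}
    - {"x": 0.005,"y": 0.005,"z": 0.95,"turn": 0,"jaw": 1}

```text
time: 2.57
position: [0.6075, -0.1488, 0.1075]
orientation: [-0.01, -3.139, -0.001]
force: [-0.4, 0.2, -0.1]
grip_width: 1.002
finger_force: 0.0
```

Emit:
jog_arm:
  motion:
    - {"x": 0,"y": 0,"z": 0,"turn": 0,"jaw": -0.3}
    - {"x": 0,"y": 0,"z": 0,"turn": 0,"jaw": -0.6}
    - {"x": 0,"y": 0,"z": 0,"turn": 0,"jaw": -1}
    - {"x": 0,"y": 0,"z": 0,"turn": 0,"jaw": -1}
    - {"x": 0,"y": 0,"z": 0,"turn": 0,"jaw": -1}

```text
time: 2.98
position: [0.6107, -0.1496, 0.1132]
orientation: [0.005, 3.138, -0.002]
force: [0.4, 0.4, 0.3]
grip_width: 0.658
finger_force: 0.0
```

Emit:
jog_arm:
  motion:
    - {"x": 0,"y": 0,"z": 0,"turn": 0,"jaw": -1}
    - {"x": 0,"y": 0,"z": 0,"turn": 0,"jaw": -1}
    - {"x": 0,"y": 0,"z": 0,"turn": 0,"jaw": -1}
    - {"x": 0,"y": 0,"z": 0,"turn": 0,"jaw": -1}
    - {"x": 0,"y": 0,"z": 0,"turn": 0,"jaw": -1}

```text
time: 3.4
position: [0.6091, -0.1491, 0.1108]
orientation: [0.004, 3.141, -0.0]
force: [-0.6, -0.1, -0.2]
grip_width: 0.28
finger_force: 0.0
```

Emit:
jog_arm:
  motion:
    - {"x": 0,"y": 0,"z": 0,"turn": 0,"jaw": -1}
    - {"x": 0,"y": 0,"z": 0,"turn": 0,"jaw": -1}
    - {"x": 0,"y": 0,"z": 0,"turn": 0,"jaw": -1}
    - {"x": 0,"y": 0,"z": 0,"turn": 0,"jaw": -1}
    - {"x": 0,"y": 0,"z": 0,"turn": 0,"jaw": -1}

```text
time: 3.82
position: [0.609, -0.1497, 0.1106]
orientation: [-0.004, -3.141, 0.001]
force: [-0.5, -5.5, 0.3]
grip_width: 0.158
finger_force: 30.0
```

Emit:
jog_arm:
  motion:
    - {"x": 0,"y": 0,"z": 0,"turn": 0.03,"jaw": -1}
    - {"x": 0,"y": 0,"z": 0,"turn": 0.06,"jaw": -1}
    - {"x": 0,"y": 0,"z": 0,"turn": 0.09,"jaw": -1}
    - {"x": 0,"y": 0,"z": 0,"turn": 0.12,"jaw": -1}
    - {"x": 0,"y": 0,"z": 0,"turn": 0.15,"jaw": -1}

```text
time: 4.23
position: [0.6089, -0.1502, 0.1106]
orientation: [0.744, 3.052, -0.002]
force: [-2.6, -7.7, 0.2]
grip_width: 0.159
finger_force: 30.0
```

Emit:
jog_arm:
  motion:
    - {"x": 0,"y": 0,"z": 0,"turn": 0.03,"jaw": -1}
    - {"x": 0,"y": 0,"z": 0,"turn": 0.06,"jaw": -1}
    - {"x": 0,"y": 0,"z": 0,"turn": 0.09,"jaw": -1}
    - {"x": 0,"y": 0,"z": 0,"turn": 0.12,"jaw": -1}
    - {"x": 0,"y": 0,"z": 0,"turn": 0.15,"jaw": -1}

```text
time: 4.65
position: [0.6086, -0.1506, 0.1107]
orientation: [1.436, 2.794, -0.003]
force: [-3.4, -9.7, 0.6]
grip_width: 0.16
finger_force: 30.0
```

Emit:
jog_arm:
  motion:
    - {"x": 0,"y": 0,"z": 0,"turn": 0.03,"jaw": -1}
    - {"x": 0,"y": 0,"z": 0,"turn": 0.06,"jaw": -1}
    - {"x": 0,"y": 0,"z": 0,"turn": 0.09,"jaw": -1}
    - {"x": 0,"y": 0,"z": 0,"turn": 0.12,"jaw": -1}
    - {"x": 0,"y": 0,"z": 0,"turn": 0.15,"jaw": -1}

```text
time: 5.07
position: [0.6081, -0.1508, 0.1106]
orientation: [2.048, 2.382, -0.004]
force: [-4.9, -10.3, 2.2]
grip_width: 0.157
finger_force: 30.0
```

Emit:
jog_arm:
  motion:
    - {"x": 0,"y": 0,"z": 0,"turn": 0.03,"jaw": -1}
    - {"x": 0,"y": 0,"z": 0,"turn": 0.06,"jaw": -1}
    - {"x": 0,"y": 0,"z": 0,"turn": 0.085,"jaw": -1}
    - {"x": 0,"y": 0,"z": 0,"turn": 0.095,"jaw": -1}
    - {"x": 0,"y": 0,"z": 0,"turn": 0.095,"jaw": -1}

```text
time: 5.48
position: [0.6078, -0.1507, 0.1106]
orientation: [-2.377, -2.054, 0.005]
force: [-5.3, -11.0, 3.0]
grip_width: 0.158
finger_force: 30.0
```

Emit:
jog_arm:
  motion:
    - {"x": 0,"y": 0,"z": 0,"turn": 0,"jaw": -1}
    - {"x": 0,"y": 0,"z": 0,"turn": 0,"jaw": -1}

```text
time: 5.65
position: [0.6078, -0.1507, 0.1106]
orientation: [-2.375, -2.056, 0.005]
force: [-6.6, -10.5, 2.8]
grip_width: 0.157
finger_force: 30.0
```

```bash
python3 - <<'E'
from h import *
from plan import *
s=telemetry.observe();print(s["position"],np.degrees(yaw(s["orientation"])),s["force"],s["torque"],s["qpos"])
m,p,d=grab("wrist","w2")
m,p,d=grab("scene","s2")
cv2.imwrite("pics/c2.png",cv2.resize(p[150:250,140:270],None,fx=5,fy=5,interpolation=2))
E
```

```text
[ 0.60780217 -0.15071294  0.11062662] 81.7560280164286 [ -6.60754258 -10.53218297   2.75216959] [-1.73827921  0.78106833 -0.11551437] [-0.26090709  0.56465049  1.69428564 -0.00302857  0.88442641 -0.1150991 ]
```

View pics/w2.png

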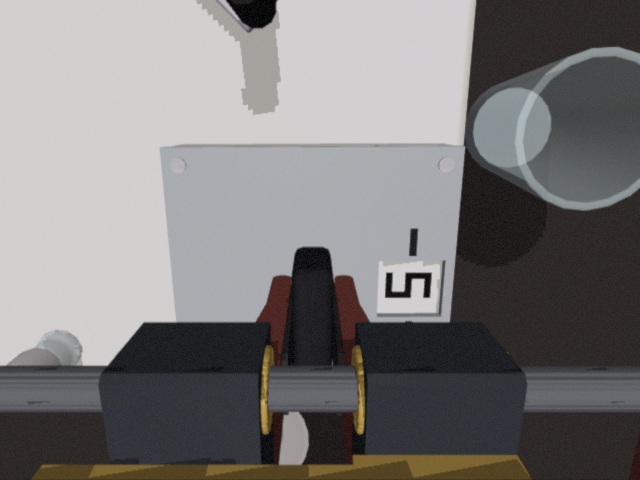

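The 5 shows in the window at (408,286), window centre about (409,288). Releasing and lifting to check from above.

Emit:
jog_arm:
  motion:
    - {"x": 0,"y": 0,"z": 0,"turn": 0,"jaw": -0.2}
    - {"x": 0,"y": 0,"z": 0,"turn": 0,"jaw": -0.2}
    - {"x": 0,"y": 0,"z": 0,"turn": 0,"jaw": -0.2}
    - {"x": 0,"y": 0,"z": 0,"turn": 0,"jaw": -0.2}
    - {"x": 0,"y": 0,"z": 0,"turn": 0,"jaw": -0.2}

```text
time: 6.17
position: [0.6092, -0.1487, 0.1106]
orientation: [-2.375, -2.056, -0.0]
force: [-0.2, -0.1, 0.6]
grip_width: 0.399
finger_force: 0.0
```

Emit:
jog_arm:
  motion:
    - {"x": 0,"y": 0,"z": -0.15,"turn": 0,"jaw": -0.2}
    - {"x": 0,"y": 0,"z": -0.3,"turn": 0,"jaw": -0.2}
    - {"x": 0,"y": 0,"z": -0.5,"turn": 0,"jaw": -0.2}
    - {"x": 0,"y": 0,"z": -0.7,"turn": 0,"jaw": -0.2}
    - {"x": 0,"y": 0,"z": -0.7,"turn": 0,"jaw": -0.2}

```text
time: 6.58
position: [0.6134, -0.1499, 0.2593]
orientation: [2.367, 2.049, 0.012]
force: [1.3, -0.4, -0.3]
grip_width: 0.398
finger_force: 0.0
```

```bash
python3 - <<'E'
from h import *
from plan import *
s=telemetry.observe();print(s["position"],np.degrees(yaw(s["orientation"])),s["force"],s["grip_width"])
m,p,d=grab("wrist","w3")
E
```

```text
[ 0.61337079 -0.14992655  0.25931065] 81.77363049239129 [ 1.25582771 -0.39750221 -0.27240502] 0.39805502863272246
```

View pics/w3.png

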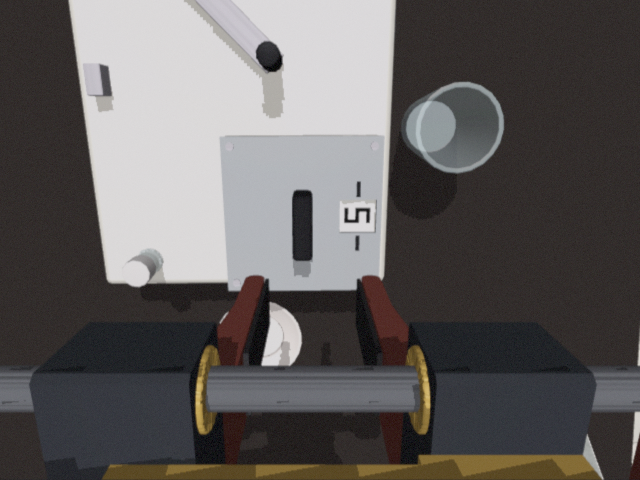

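```bash
python3 - <<'E'
from h import *
m,p,d=load("w3")
g=cv2.resize(p,None,fx=4,fy=4,interpolation=cv2.INTER_CUBIC).max(-1)
def cen(u0,u1,v0,v1,f):
    M=f(g[v0*4:v1*4,u0*4:u1*4]).astype(np.uint8);k=np.vstack([c for c in cv2.findContours(M,0,1)[0] if cv2.contourArea(c)>60]);
    r=cv2.minAreaRect(k);x,y,w,h=cv2.boundingRect(k);return (u0+x/4,v0+y/4,w/4,h/4),(u0+x/4+w/8,v0+y/4+h/8),r[1],r[2]
D=lambda a:a<90
print("num",cen(341,374,203,229,D));a=cen(354,365,176,199,D);b=cen(352,363,234,254,D);print("marks",a,b)
print("bar",cen(286,320,185,266,lambda a:a<75))
n=cen(341,374,203,229,D)[1]
A,B,N=[ray(m,*x,z)[:2] for x,z in((a[1],.1),(b[1],.1),(n,.097))];ax=np.array([.6091,-.1492])
print([np.degrees(np.arctan2(*(q-ax)[::-1])) for q in((A+B)/2,N)],N-ax)
g1=p.max(-1);M=np.zeros_like(g1);M[180:270,285:322]=g1[180:270,285:322]<60
M=cv2.morphologyEx(M,cv2.MORPH_OPEN,np.ones((7,7)))
k=max(cv2.findContours(M,0,1)[0],key=cv2.contourArea)[:,0]
q=np.array([ray(m,*x,.14)[:2]*1000 for x in k],np.float32);print("bar",cv2.minAreaRect(q))
print("post",ray(m,268,54,.125),"vial",ray(m,137,272,.109),"stop",ray(m,97,80,.091))
E
```

```text
num ((344.75, 208.5, 25.0, 14.0), (357.25, 215.5), (55.0, 99.0), 90.0)
marks ((357.0, 182.0, 3.25, 14.75), (358.625, 189.375), (58.0, 12.0), 90.0) ((355.5, 236.25, 3.5, 14.0), (357.25, 243.25), (11.885279655456543, 55.21479034423828), 2.0454084873199463)
bar ((292.5, 190.5, 19.75, 70.25), (302.375, 225.625), (279.99993896484375, 77.99998474121094), 90.0)
[np.float64(-9.01451386191551), np.float64(-8.56966467906801)] [ 0.04072195 -0.00613656]
bar ((608.4638061523438, -146.62420654296875), (47.021026611328125, 12.32403564453125), 81.4892807006836)
post [ 0.60325481 -0.03556712  0.125     ] vial [ 0.47700081 -0.17167173  0.109     ] stop [ 0.47680439 -0.030411    0.091     ]
```

The drum stands on 5 to within about 0.5°. Next I straddle the post with the fingers 35 mm apart and drive it along its arc.

```bash
cat > arc.py <<'E'
import numpy as np
pin=np.array([.507,.0925]);D=np.radians
def C(f,e,z):
    return np.r_[pin+.160*np.array([np.cos(D(f)),np.sin(D(f))])+e*np.array([np.sin(D(f)),-np.cos(D(f))]),z],D(f+180)
p,a=np.array([.609,-.149,.250]),D(81.75)
def call(*ts):
    global p,a
    print("--")
    for q,b in ts:
        d=q-p;c,s=np.cos(a),np.sin(a);r=np.r_[np.array([d[0]*c+d[1]*s,d[0]*s-d[1]*c,-d[2]])/.2,-(b-a)/np.pi].round(3)
        print(dict(zip(("x","y","z","turn"),r.tolist())))
    d=(np.array([r[0]*c+r[1]*s,r[0]*s-r[1]*c,-r[2]])*.2);p=p+d;a=a-r[3]*np.pi
if __name__=="__main__":
    call(C(-53.2,0,.25))
    call(C(-53.2,0,.106))
    call(*[C(-53.2-3*i,.0095,.106) for i in range(5)])
    call(*[C(-68.2-3*i,.0095,.106) for i in range(5)])
    call(*[C(f,.0095,.106) for f in(-83.2,-86.2,-89.2,-92.2,-94.2)])
    print(p,np.degrees(a))
E
python3 arc.py
```

```text
--
{'x': 0.557, 'y': -0.112, 'z': -0.0, 'turn': -0.25}
--
{'x': -0.0, 'y': -0.0, 'z': 0.72, 'turn': -0.0}
--
{'x': -0.0, 'y': -0.048, 'z': 0.0, 'turn': -0.0}
{'x': 0.003, 'y': -0.089, 'z': 0.0, 'turn': 0.016}
{'x': 0.009, 'y': -0.131, 'z': 0.0, 'turn': 0.033}
{'x': 0.017, 'y': -0.172, 'z': 0.0, 'turn': 0.05}
{'x': 0.027, 'y': -0.213, 'z': 0.0, 'turn': 0.066}
--
{'x': 0.003, 'y': -0.042, 'z': 0.0, 'turn': 0.017}
{'x': 0.009, 'y': -0.083, 'z': 0.0, 'turn': 0.034}
{'x': 0.017, 'y': -0.124, 'z': 0.0, 'turn': 0.05}
{'x': 0.027, 'y': -0.165, 'z': 0.0, 'turn': 0.067}
{'x': 0.04, 'y': -0.205, 'z': 0.0, 'turn': 0.084}
--
{'x': 0.003, 'y': -0.042, 'z': 0.0, 'turn': 0.016}
{'x': 0.009, 'y': -0.084, 'z': 0.0, 'turn': 0.033}
{'x': 0.017, 'y': -0.125, 'z': 0.0, 'turn': 0.05}
{'x': 0.027, 'y': -0.165, 'z': 0.0, 'turn': 0.066}
{'x': 0.035, 'y': -0.192, 'z': 0.0, 'turn': 0.078}
[ 0.4858594  -0.06628947  0.106     ] 85.71
```

Emit:
jog_arm:
  motion:
    - {"x": 0.557,"y": -0.112,"z": 0,"turn": -0.19,"jaw": -0.2}
    - {"x": 0.557,"y": -0.112,"z": 0,"turn": -0.19,"jaw": -0.2}
    - {"x": 0.557,"y": -0.112,"z": 0,"turn": -0.19,"jaw": -0.2}
    - {"x": 0.557,"y": -0.112,"z": 0,"turn": -0.19,"jaw": -0.2}
    - {"x": 0.557,"y": -0.112,"z": 0,"turn": -0.19,"jaw": -0.2}

```text
time: 7.05
position: [0.602, -0.0334, 0.2493]
orientation: [-1.652, -2.67, 0.001]
force: [-0.0, 0.2, -0.2]
grip_width: 0.401
finger_force: 0.0
```

Emit:
jog_arm:
  motion:
    - {"x": 0,"y": 0,"z": 0,"turn": -0.06,"jaw": -0.2}
    - {"x": 0,"y": 0,"z": 0,"turn": -0.06,"jaw": -0.2}
    - {"x": 0,"y": 0,"z": 0,"turn": -0.06,"jaw": -0.2}
    - {"x": 0,"y": 0,"z": 0,"turn": -0.06,"jaw": -0.2}

```text
time: 7.38
position: [0.6023, -0.0355, 0.2496]
orientation: [-1.41, -2.806, 0.001]
force: [-1.0, -0.7, -0.2]
grip_width: 0.399
finger_force: 0.0
```

```bash
python3 - <<'E'
from h import *
from plan import *
s=telemetry.observe();print(s["position"],np.degrees(yaw(s["orientation"])))
m,p,d=grab("wrist","w4");cv2.imwrite("pics/w4s.png",p)
E
```

```text
[ 0.60233695 -0.03546736  0.24955196] 126.64138812892139
```

View pics/w4s.png

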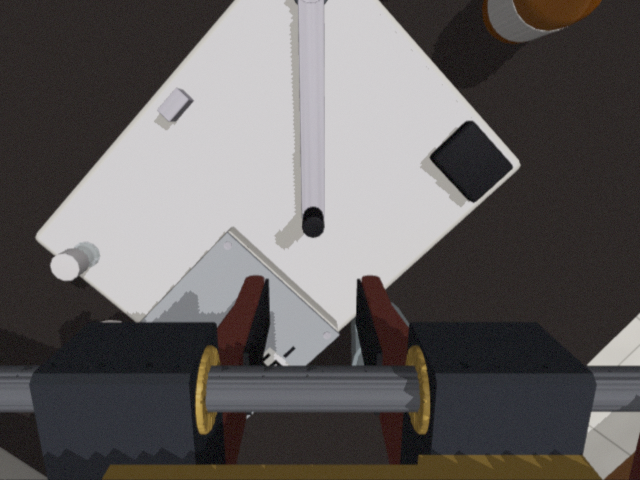

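The post at (313,225) lies midway between the fingers and the lever is vertical in the picture, so it is aligned. Descending and pushing.

Emit:
jog_arm:
  motion:
    - {"x": 0,"y": 0,"z": 0.18,"turn": 0,"jaw": -0.2}
    - {"x": 0,"y": 0,"z": 0.36,"turn": 0,"jaw": -0.2}
    - {"x": 0,"y": 0,"z": 0.54,"turn": 0,"jaw": -0.2}
    - {"x": 0,"y": 0,"z": 0.66,"turn": 0,"jaw": -0.2}
    - {"x": 0,"y": 0,"z": 0.72,"turn": 0,"jaw": -0.2}

```text
time: 7.85
position: [0.6005, -0.0356, 0.1029]
orientation: [-1.408, -2.803, 0.003]
force: [0.5, 0.2, 0.7]
grip_width: 0.398
finger_force: 0.0
```

Emit:
jog_arm:
  motion:
    - {"x": 0,"y": -0.048,"z": 0,"turn": 0,"jaw": -0.2}
    - {"x": 0.003,"y": -0.089,"z": 0,"turn": 0.016,"jaw": -0.2}
    - {"x": 0.009,"y": -0.131,"z": 0,"turn": 0.033,"jaw": -0.2}
    - {"x": 0.017,"y": -0.172,"z": 0,"turn": 0.05,"jaw": -0.2}
    - {"x": 0.027,"y": -0.213,"z": 0,"turn": 0.066,"jaw": -0.2}

```text
time: 8.27
position: [0.5662, -0.0575, 0.1086]
orientation: [1.694, 2.642, 0.002]
force: [1.3, 0.4, -0.8]
grip_width: 0.401
finger_force: 0.4
```

Emit:
jog_arm:
  motion:
    - {"x": 0.003,"y": -0.042,"z": 0,"turn": 0.017,"jaw": -0.2}
    - {"x": 0.009,"y": -0.083,"z": 0,"turn": 0.034,"jaw": -0.2}
    - {"x": 0.017,"y": -0.124,"z": 0,"turn": 0.05,"jaw": -0.2}
    - {"x": 0.027,"y": -0.165,"z": 0,"turn": 0.067,"jaw": -0.2}
    - {"x": 0.04,"y": -0.205,"z": 0,"turn": 0.084,"jaw": -0.2}

```text
time: 8.68
position: [0.5259, -0.0677, 0.1088]
orientation: [2.027, 2.396, 0.003]
force: [0.6, -0.4, -0.0]
grip_width: 0.399
finger_force: 0.4
```

Emit:
jog_arm:
  motion:
    - {"x": 0.003,"y": -0.042,"z": 0,"turn": 0.016,"jaw": -0.2}
    - {"x": 0.009,"y": -0.084,"z": 0,"turn": 0.033,"jaw": -0.2}
    - {"x": 0.017,"y": -0.125,"z": 0,"turn": 0.05,"jaw": -0.2}
    - {"x": 0.027,"y": -0.165,"z": 0,"turn": 0.066,"jaw": -0.2}
    - {"x": 0.035,"y": -0.192,"z": 0,"turn": 0.078,"jaw": -0.2}

```text
time: 9.1
position: [0.4864, -0.0671, 0.1086]
orientation: [2.305, 2.131, 0.003]
force: [0.9, -0.6, 0.7]
grip_width: 0.404
finger_force: 0.4
```

Emit:
jog_arm:
  motion:
    - {"x": 0,"y": -0.02,"z": 0,"turn": 0.01,"jaw": -0.2}
    - {"x": 0.003,"y": -0.035,"z": 0,"turn": 0.02,"jaw": -0.2}
    - {"x": 0.003,"y": -0.045,"z": 0,"turn": 0.02,"jaw": -0.2}
    - {"x": 0.003,"y": -0.05,"z": 0,"turn": 0.02,"jaw": -0.2}

```text
time: 9.43
position: [0.4768, -0.0655, 0.1081]
orientation: [2.367, 2.062, 0.003]
force: [0.8, 0.7, 0.3]
grip_width: 0.398
finger_force: 0.4
```

Emit:
jog_arm:
  motion:
    - {"x": 0,"y": -0.005,"z": 0,"turn": 0,"jaw": -0.2}
    - {"x": 0,"y": -0.01,"z": 0,"turn": 0,"jaw": -0.2}
    - {"x": 0,"y": -0.015,"z": 0,"turn": 0,"jaw": -0.2}
    - {"x": 0,"y": -0.015,"z": 0,"turn": 0,"jaw": -0.2}

```text
time: 9.77
position: [0.4738, -0.0649, 0.107]
orientation: [2.368, 2.063, 0.002]
force: [2.2, -0.7, 1.8]
grip_width: 0.404
finger_force: 1.1
```

Emit:
jog_arm:
  motion:
    - {"x": 0,"y": -0.005,"z": 0,"turn": 0,"jaw": -0.2}
    - {"x": 0,"y": -0.01,"z": 0,"turn": 0,"jaw": -0.2}
    - {"x": 0,"y": -0.01,"z": 0,"turn": 0,"jaw": -0.2}

```text
time: 10.02
position: [0.4736, -0.0648, 0.1071]
orientation: [2.366, 2.061, 0.005]
force: [7.9, -1.6, -3.8]
grip_width: 0.402
finger_force: 4.2
```

Motion has stalled at 8 N, so the lever is on its stop. Backing off to centre and lifting.

Emit:
jog_arm:
  motion:
    - {"x": 0,"y": 0.02,"z": 0,"turn": 0,"jaw": -0.2}
    - {"x": 0,"y": 0.055,"z": 0,"turn": 0,"jaw": -0.2}
    - {"x": 0,"y": 0.055,"z": 0,"turn": 0,"jaw": -0.2}
    - {"x": 0,"y": 0.055,"z": 0,"turn": 0,"jaw": -0.2}

```text
time: 10.35
position: [0.4818, -0.0659, 0.1064]
orientation: [-2.368, -2.063, 0.001]
force: [0.0, 1.1, 0.2]
grip_width: 0.401
finger_force: 0.0
```

Emit:
jog_arm:
  motion:
    - {"x": 0,"y": 0,"z": -0.15,"turn": 0,"jaw": -0.2}
    - {"x": 0,"y": 0,"z": -0.3,"turn": 0,"jaw": -0.2}
    - {"x": 0,"y": 0,"z": -0.5,"turn": 0,"jaw": -0.2}
    - {"x": 0,"y": 0,"z": -0.8,"turn": 0,"jaw": -0.2}
    - {"x": 0,"y": 0,"z": -0.8,"turn": 0,"jaw": -0.2}

```text
time: 10.77
position: [0.4832, -0.0661, 0.2713]
orientation: [2.366, 2.061, 0.005]
force: [1.2, -0.2, -0.4]
grip_width: 0.398
finger_force: 0.0
```

```bash
python3 - <<'E'
from h import *
from plan import *
s=telemetry.observe();print(s["position"],s["force"])
m,p,d=grab("wrist","w5")
E
```

```text
[ 0.48319268 -0.06611818  0.27125264] [ 1.22752691 -0.24337289 -0.35119765]
```

View pics/w5.png

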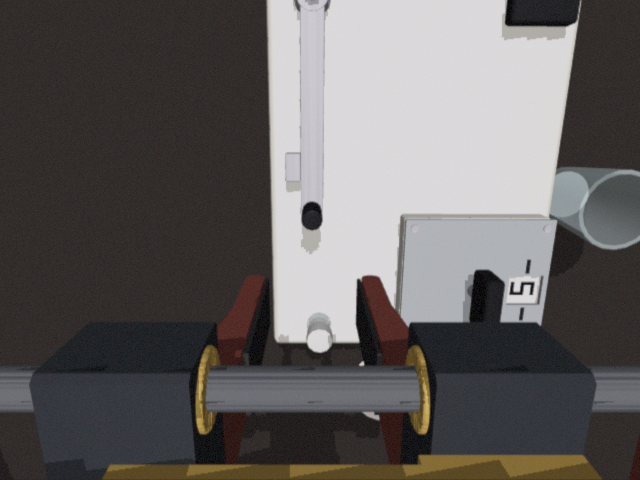

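The lever at (312,120) rests against the stop block at (293,167). The 5 stands centred at (522,289), and the vial at (319,333) is still standing. Nothing is touching the robot, so I hand it in.

```bash
python3 -c "
from workcell import order
print(order.finish_job())"
```

```text
the job is handed in; nothing more can be done
None
```

The drum is on 5, centred to within about 0.5°, and the shutter lever was then pushed against its stop. I handed the job in at about 11 s with the robot clear of everything and nothing else seen to have moved.

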